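# Shim the short foot of a cable test adapter by feel

## Task

The right-hand front foot of the cable test adapter hangs clear of the bench. Find by feel the coloured shim that suits: try a shim gently under the foot, change it for a thicker one if it slides in loose or a thinner one if it will not go, and push the right one straight in from the front until its black cross line meets the front edge of the lug, flat on the bench and nipped by the foot. Never force the foot; leave the other two shims lying flat on the bench well clear of the foot and do not shift the carton, the screwdriver, the tape or the plug.

Things in the scene. Friction and masses are not known exactly. Their poses are not given: they have to be found in the camera images.
- fixture: Cable test adapter, fixed: aluminium plate 300 wide, 150 deep, 10 thick, underside 34 above the bench, black connector bank on it, 84 high in all. Origin on the bench under the centre of the SHORT foot (front, right-hand as the robot sees it); x from front to rear (shims go in along +x), y left, z up. Plate spans y -25..275 from x 18 back, bank from x 73 back. mm.
- lug_edge (a point): Middle of the top front edge of the lug that carries the short foot, at x -20, z 44 in the adapter's frame. The lug is 50 wide, 10 thick, underside 34 above the bench, and sticks out 38 mm from the plate. Home: the shim's black cross line right below this edge.
- foot (a point): Point on the bench under the short foot, a white nylon dome of 32 mm diameter on a rubber cushion. The gap under it is not measured: 1.5 to 7.3 mm. It gives upwards 2.9 mm at most, at 3.5 to 4.5 N, then is hard. The right shim meets it, drags 3 to 15 N and sits nipped (one of the three always does); one too thin meets no resistance; one too thick stops on its taper 20 mm or more short of home. Never push it over 25 N.
- shim_yellow: Yellow plastic shim, blade 4 mm thick, 30 wide, lying flat. Origin in its underside at the black cross line; x along the blade to the nose, z up. Blade from x -20 to the nose at +66, the last 10 tapering to 1.2 thick. Grip rib on the tail: x -50..-20, 12 wide (y -6..6), from the bench up to z 38; pinch it across y from above. About 48 g.
- shim_blue: Blue plastic shim, blade 6 mm thick, 30 wide, lying flat. Origin in its underside at the black cross line; x along the blade to the nose, z up. Blade from x -20 to the nose at +66, the last 18 tapering to 1.2 thick. Grip rib on the tail: x -50..-20, 12 wide (y -6..6), from the bench up to z 38; pinch it across y from above. About 62 g.
- shim_red: Red plastic shim, blade 8 mm thick, 30 wide, lying flat. Origin in its underside at the black cross line; x along the blade to the nose, z up. Blade from x -20 to the nose at +66, the last 25 tapering to 1.2 thick. Grip rib on the tail: x -50..-20, 12 wide (y -6..6), from the bench up to z 38; pinch it across y from above. About 76 g.
- carton: Bystander, to be left alone: white carton 140 x 100 x 55 (sizes in mm). Origin at its underside.
- tape: Bystander, to be left alone: roll of yellow tape lying flat, diameter 84, 19 high (sizes in mm). Origin at its underside.
- screwdriver: Bystander, to be left alone: orange-handled screwdriver, 190 long (sizes in mm). Origin at its underside.
- plug: Bystander, to be left alone: grey connector plug, 40 x 42 x 15, with a black stub (sizes in mm). Origin at its underside.
Things that resemble listed ones, but are neither listed nor needed, are in the scene too. Of the things shaped like the shim_blue, the blue one is meant.

How it is judged:
By the outcome, as a careful person would: the job done as asked, in the order asked, and still so for the second after the job is handed in, with the robot touching nothing.
It also fails if it takes over 72 s, if anything falls off the work surface, if the arm or the gripper's body presses on something with over 40 N, if the wrist force passes 120 N, or if a joint passes its speed limit or range.

## Robot

A 6-joint arm with a two-finger parallel gripper is mounted at the origin on the work surface. World frame = base frame: x ahead of the robot, y to its left, z up, the work surface at z = 0. Lengths are in mm, angles in rad, forces in N, time in s.
With the tool pointing down it reaches from about 275 to 725 mm from the base axis. Payload 15.9 kg.
Tool frame: the origin (TCP) lies at the very end of the fingers, on their centre line; the grasp point (between the pads) lies 19 mm behind it; z points along the fingers, y is the line along which they close (so a half turn about z gives the same grasp; the last joint's range is limited). The gripper opens to 85 mm and grips with 20 to 120 N. Pads are 22 mm wide; open, the fingers measure 114 mm over their backs; the gripper's body (76 mm by 85 mm) begins 54 mm behind the grasp point. The pads swing forward as they close: fully open they stand 13 mm farther back than shut.
Start: joints at [1.239, 0.213, -0.034, 1.323, 0, 1.571], TCP at [162.866, 472.716, 231.306] pointing down, gripper open.
Joint ranges: [-2.98, 2.98], [-0.74, 1.72], [-1.14, 1.35], [-2.1, 2.04], [-1.57, 1.44], [-3.14, 3.14]. Speed limits (rad/s): [1.89, 1.89, 2.39, 2.57, 3.14, 3.14].

## Interface

Orientations are given as a rotation vector (axis times angle).
In Python, from workcell import monitor, optics, env gives the robot as it stands.
- The arm moves only by the shell command python3 -m pendant 'ROWS'. ROWS is JSON, a list of rows, each an object of numbers: "rx", "ry", "rz": the turn, a rotation vector about the world's x, y, z in rad; "tx", "ty", "tz": the shift along the world's x, y, z in mm; "grip": the opening in per cent of the stroke, from 0 (shut) to 100 (fully open). A call has 1 to 20 rows; each row is the pose to reach, as a shift and turn from the pose commanded when the call began; what a row does not reach only later rows make up. A row lasts 1/10 s, in which the tool goes at most 50 mm and 8.59 degrees, less where a joint would pass 70% of its speed; a pose out of reach is approached as far as the arm can. A call with a gripper value outside its range is refused whole. The fingers move at their own pace and stop on an object; the grip force is fixed at half the most. Time passes only in rows, so rows that repeat a pose let the fingers close. It gives the time, the measured TCP pose, the force, the opening and the grip force at its end, in the units of the state.
- monitor.sense(): the state, without advancing time (a new reading comes with each control period).
- optics.snapshot(name): name is "scene" or "top" or "wrist"; returns (picture, depth): 400x640x3 uint8, red, green, blue; 400x640 float32, mm along the optical axis (not along the pixel's ray), 0 where there is no reading.
- optics.camera_params(name): a dict with "intrinsics" (3x3 intrinsics, pixels), "eye" and "attitude" of the camera in the world. Camera axes: x right, y up, looking along -z (the intrinsics and any distortion apply to the point x, -y, -z); pixel columns grow to the right and rows downward; lengths in mm; the calibration is good to about 2 mm. The wrist camera is an equidistant fisheye: a pixel r from the principal point sees the ray r / f radians off the axis. A picture is of the moment at which its call begins: read the wrist's pose just before it. camera_params takes no time and is no camera call; for the wrist camera it gives the pose at the moment of the call.
- env.hand_in(): hands the job in; it is judged then, once.
Trained networks look in the newest picture that a camera, given by its name, has taken for a name from the list of things; names that differ only in an ending like _2 or _b are one class to them, and where a whole thing is asked for, a point or a joint stands for the part that bears it (a point fixed in the world has none). Each returns a list of dicts, best first, with "score" (0 to 1); they miss things now and then, are a little off and sometimes report something else, mostly with a low value. They report only what shows in the picture. A call takes as long as a camera call. They do not tell look-alikes from the thing itself.
- optics.outline_of(name, camera): "region" (400x640 bool, what is visible of it) and "extent" ([centre column, centre row, width, height] in pixels, round what is visible of it).
The state is a dict: "time_s": time; "joints": joint angles; "dq": joint speeds; "joint_torque": joint torques, N m; "tcp_pos": TCP position; "eef_rot": TCP orientation; "ft_force": force on the tool from outside, world axes, zero at the start; "wrist_torque": the same for the moment, N m; "finger_gap": opening from 0.0 (shut) to 1.0 (fully open); "finger_force": force on a finger pad.
Only numpy, scipy, OpenCV 4.12 (cv2) and the standard library are available. Lean on these libraries where they do the work, as an engineer would, in place of code of your own. Each camera call takes 0.05 s, during which the arm holds its last target. There are 200 camera calls.

## Working session

There is one attempt and no reset: what is moved stays moved. The work goes in short steps, Python scripts to look and compute and a shell command to move; the robot and the scene stay as the last step left them, time stands still between calls to the robot, and variables do not carry over. Pictures are saved under pics/ and viewed, at most 10 in all, crops included, and the job is handed in when it is done.

```bash
mkdir -p pics; ls; python3 - <<'E'
from workcell import monitor, optics, env
import cv2,numpy as np
print(monitor.sense())
for n in ("scene","top"):
    p,d=optics.snapshot(n); cv2.imwrite(f"pics/{n}0.png",p[:,:,::-1]); np.save(f"pics/{n}0.npy",d)
    c=optics.camera_params(n); print(n,c)
E
```

```text
pics
{'time_s': 0.0, 'joints': array([ 1.23901673e+00,  2.13343441e-01, -3.50529993e-02,  1.32350846e+00,
       -3.24597993e-05,  1.57083248e+00]), 'dq': array([ 1.18759802e-03,  1.20161845e-05, -2.55662339e-04, -1.23553148e-03,
        1.92304899e-04,  2.93117119e-04]), 'joint_torque': array([-1.57612183e-03, -6.86158276e+01,  4.87124097e+01,  1.71505439e-02,
       -2.54902052e-04,  9.11914555e-06]), 'tcp_pos': array([162.76125131, 472.40517133, 230.82494058]), 'eef_rot': array([-5.18802089e-01, -3.09830549e+00,  1.72577862e-03]), 'ft_force': array([ 0.88862766,  0.06799553, -0.24557041]), 'wrist_torque': array([-0.01073367, -0.00345382,  0.01738247]), 'finger_force': 0.0, 'finger_gap': 1.0010643845380185}
scene {'intrinsics': array([[446.27284369,   0.        , 314.18482734],
       [  0.        , 446.27284369, 196.46628684],
       [  0.        ,   0.        ,   1.        ]]), 'eye': array([1311.37834778,  360.39857926, 1046.94403933]), 'attitude': array([0.47277973, 0.80890488, 1.96632833])}
top {'intrinsics': array([[377.8856329 ,   0.        , 326.35891147],
       [  0.        , 377.8856329 , 196.30635296],
       [  0.        ,   0.        ,   1.        ]]), 'eye': array([ 317.35086099, -116.65017787, 1277.56411122]), 'attitude': array([ 0.1053367 , -0.12377029, -1.54944643])}
```

View pics/top0.png

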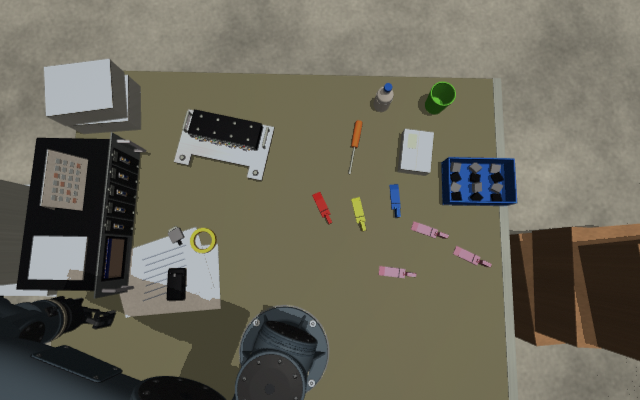

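View pics/scene0.png

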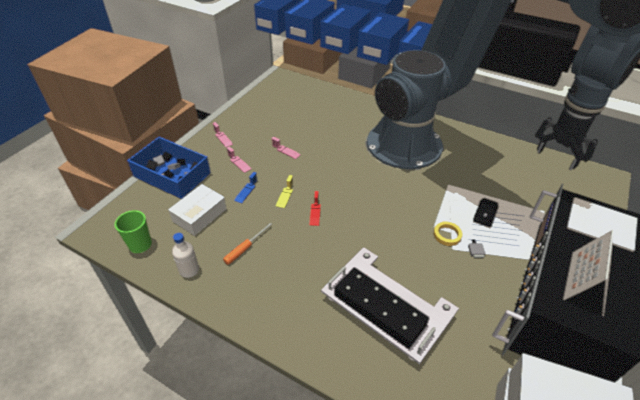

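The top view shows the short foot's lug at about (257,173). The red, yellow and blue shims are at (321,207), (359,213) and (395,200), noses away from the robot. The pink ones are look-alikes. The scene view agrees.

```bash
cat > h.py <<'E'
from workcell import monitor, optics, env
import cv2,numpy as np
from scipy.spatial.transform import Rotation as R
def rays(name,uv,c=None):
    c=c or optics.camera_params(name); K=c["intrinsics"]; uv=np.atleast_2d(uv).astype(float)
    a=(uv-[K[0,2],K[1,2]])/[K[0,0],K[1,1]]
    if name=="wrist":
        r=np.linalg.norm(a,axis=1)+1e-12
        d=np.c_[a*(np.sin(r)/r)[:,None],np.cos(r)]
    else: d=np.c_[a,np.ones(len(a))]
    d=d*[1,-1,-1]
    return np.array(c["eye"]),R.from_rotvec(c["attitude"]).apply(d),d
def plane(name,uv,z,c=None):
    e,d,_=rays(name,uv,c); return e+d*((z-e[2])/d[:,2])[:,None]
def cloud(name,depth,mask,c=None):
    v,u=np.nonzero(mask&(depth>0)); e,d,l=rays(name,np.c_[u,v],c)
    return e+d*(depth[v,u]/-l[:,2])[:,None],np.c_[u,v]
E
python3 - <<'E'
from h import *
np.set_printoptions(suppress=True,precision=1)
for cam in("top","scene"):
  p,d=optics.snapshot(cam)
  for n in("shim_yellow","shim_blue","shim_red","lug_edge","fixture","carton","tape","screwdriver","plug"):
    for o in optics.outline_of(n,cam)[:4]:
        P,_=cloud(cam,d,o["region"])
        if len(P)<4: continue
        z=P[:,2]; lo=P[z<20]; 
        uv=np.argwhere(o["region"])[:,::-1].astype(np.float32); pl=plane(cam,uv,5)[:,:2].astype(np.float32)
        print(cam,n,round(o["score"],2),np.array(o["extent"]),"med",np.median(P,0),"z",np.percentile(z,[2,98]),"rect",cv2.minAreaRect(pl), "rgb",p[o["region"]].mean(0), "hi",P[z>25].mean(0) if (z>25).any() else 0)
E
```

```text
top shim_yellow 0.61 [357.  214.9  13.6  35. ] med [ 450.8 -241.6    3.8] z [-1.8 39.3] rect ((446.9853515625, -241.91600036621094), (113.26757049560547, 27.33928108215332), 14.400349617004395) rgb [168.5 173.4  70.4] hi [ 404.7 -251.4   36.5]
top shim_blue 0.75 [472.9 256.9  39.6  19.5] med [ 309.3 -611.9    5.3] z [-1.7 38.2] rect ((306.6375427246094, -619.6284790039062), (125.48585510253906, 31.696483612060547), 65.82550811767578) rgb [154.8 115.1 130.4] hi [ 290.7 -650.6   34.9]
top shim_blue 0.74 [429.6 229.9  38.1  15.9] med [ 396.4 -468.4    5. ] z [-3.2 38.9] rect ((394.1755065917969, -479.308837890625), (124.50152587890625, 32.32767868041992), 72.50077819824219) rgb [159.1 120.3 136.2] hi [ 379.7 -514.6   35.8]
top shim_blue 0.58 [395.  203.1   9.2  34. ] med [ 499.4 -364.1    5.2] z [-3.  38.3] rect ((495.1400451660156, -365.3438720703125), (114.10801696777344, 33.81990051269531), 4.746147155761719) rgb [ 48.7  83.9 141.9] hi [ 451.6 -367.2   35.4]
top shim_blue 0.51 [398.1 268.8  30.9  10. ] med [ 255.1 -358.9    4.9] z [-3.4 38.5] rect ((254.7272491455078, -368.1971740722
[... 4587 characters left out ...]
i 0
scene tape 0.61 [389.5 305.1 138.  117.9] med [713.1 233.3  63.2] z [36.4 87.3] rect ((650.5435791015625, 213.48721313476562), (315.1140441894531, 204.16293334960938), 79.32146453857422) rgb [116.7 113.8 113.8] hi [702.4 228.5  64. ]
scene screwdriver 0.78 [246.6 245.4  49.4  44.1] med [ 721.9 -222.3   20.3] z [ 4.6 28.1] rect ((675.7264404296875, -226.60203552246094), (31.37483024597168, 192.05111694335938), 81.20549774169922) rgb [181.2 117.8  77.5] hi [ 733.6 -228.    26.4]
scene plug 0.55 [478.2 250.1  16.8  10.1] med [370.  370.9  14.4] z [ 3.2 20.1] rect ((356.6939392089844, 369.1386413574219), (63.70284652709961, 44.58134078979492), 29.903770446777344) rgb [139.9 138.2 137.1] hi 0
```

```bash
python3 -m pendant '[{"tx":290,"ty":-840,"tz":-20,"rz":0.41,"grip":100},{"tx":290,"ty":-840,"tz":-20,"rz":0.41},{"tx":290,"ty":-840,"tz":-20,"rz":0.41},{"tx":290,"ty":-840,"tz":-20,"rz":0.41},{"tx":290,"ty":-840,"tz":-20,"rz":0.41},{"tx":290,"ty":-840,"tz":-20,"rz":0.41},{"tx":290,"ty":-840,"tz":-20,"rz":0.41},{"tx":290,"ty":-840,"tz":-20,"rz":0.41},{"tx":290,"ty":-840,"tz":-20,"rz":0.41},{"tx":290,"ty":-840,"tz":-20,"rz":0.41},{"tx":290,"ty":-840,"tz":-20,"rz":0.41},{"tx":290,"ty":-840,"tz":-20,"rz":0.41},{"tx":290,"ty":-840,"tz":-20,"rz":0.41},{"tx":290,"ty":-840,"tz":-20,"rz":0.41},{"tx":290,"ty":-840,"tz":-20,"rz":0.41},{"tx":290,"ty":-840,"tz":-20,"rz":0.41},{"tx":290,"ty":-840,"tz":-20,"rz":0.41},{"tx":290,"ty":-840,"tz":-20,"rz":0.41},{"tx":290,"ty":-840,"tz":-20,"rz":0.41},{"tx":290,"ty":-840,"tz":-20,"rz":0.41}]'
python3 - <<'E'
from h import *
np.set_printoptions(suppress=True,precision=2)
s=monitor.sense(); print(s["joints"],s["ft_force"]); M=R.from_rotvec(s["eef_rot"]).as_matrix();print(M)
c=optics.camera_params("wrist");print(c)
p,d=optics.snapshot("wrist"); cv2.imwrite("pics/w1.png",p[:,:,::-1])
E
```

```text
[ 1.24  0.21 -0.03  1.32  0.    1.57] [ 0.23 -0.44 -0.41]
[[-0.95  0.33 -0.  ]
 [ 0.33  0.95 -0.  ]
 [ 0.   -0.   -1.  ]]
{'intrinsics': array([[309.71,   0.  , 321.9 ],
       [  0.  , 309.71, 200.16],
       [  0.  ,   0.  ,   1.  ]]), 'eye': array([ 84.66, 498.11, 374.38]), 'attitude': array([-0.28, -0.2 ,  1.23])}invalid input
```

View pics/w1.png

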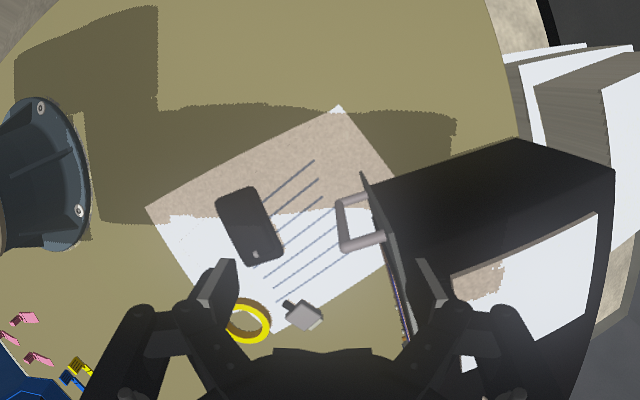

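The wrist view shows the tape, plug and pad below. The arm hasn't moved because the call was refused, so I'll give every row its full set of fields.

```bash
python3 -m pendant '[{"rx":0,"ry":0,"rz":0.1,"tx":20,"ty":-40,"tz":0,"grip":100}]'; python3 -m pendant '[{"rz":0.1,"tx":20,"ty":-40,"tz":0,"grip":100}]'
```

```text
time_s: 1.25
tcp_pos: [182.0, 434.7, 230.7]
eef_rot: [-0.359, -3.12, -0.0]
ft_force: [0.7, -1.6, 0.3]
finger_gap: 0.999
finger_force: 0.0invalid input
```

```bash
python3 -m pendant '[{"rx":0,"ry":0,"rz":0.31,"tx":270,"ty":-800,"tz":-20,"grip":100},{"rx":0,"ry":0,"rz":0.31,"tx":270,"ty":-800,"tz":-20,"grip":100},{"rx":0,"ry":0,"rz":0.31,"tx":270,"ty":-800,"tz":-20,"grip":100},{"rx":0,"ry":0,"rz":0.31,"tx":270,"ty":-800,"tz":-20,"grip":100},{"rx":0,"ry":0,"rz":0.31,"tx":270,"ty":-800,"tz":-20,"grip":100},{"rx":0,"ry":0,"rz":0.31,"tx":270,"ty":-800,"tz":-20,"grip":100},{"rx":0,"ry":0,"rz":0.31,"tx":270,"ty":-800,"tz":-20,"grip":100},{"rx":0,"ry":0,"rz":0.31,"tx":270,"ty":-800,"tz":-20,"grip":100},{"rx":0,"ry":0,"rz":0.31,"tx":270,"ty":-800,"tz":-20,"grip":100},{"rx":0,"ry":0,"rz":0.31,"tx":270,"ty":-800,"tz":-20,"grip":100},{"rx":0,"ry":0,"rz":0.31,"tx":270,"ty":-800,"tz":-20,"grip":100},{"rx":0,"ry":0,"rz":0.31,"tx":270,"ty":-800,"tz":-20,"grip":100},{"rx":0,"ry":0,"rz":0.31,"tx":270,"ty":-800,"tz":-20,"grip":100},{"rx":0,"ry":0,"rz":0.31,"tx":270,"ty":-800,"tz":-20,"grip":100},{"rx":0,"ry":0,"rz":0.31,"tx":270,"ty":-800,"tz":-20,"grip":100},{"rx":0,"ry":0,"rz":0.31,"tx":270,"ty":-800,"tz":-20,"grip":100},{"rx":0,"ry":0,"rz":0.31,"tx":270,"ty":-800,"tz":-20,"grip":100},{"rx":0,"ry":0,"rz":0.31,"tx":270,"ty":-800,"tz":-20,"grip":100}]'
python3 - <<'E'
from h import *
np.set_printoptions(suppress=True,precision=2)
s=monitor.sense(); print(s["joints"],s["tcp_pos"]); M=R.from_rotvec(s["eef_rot"]).as_matrix();print(M)
c=optics.camera_params("wrist");print(c["eye"],R.from_rotvec(c["attitude"]).as_matrix())
p,d=optics.snapshot("wrist"); cv2.imwrite("pics/w2.png",p[:,:,::-1])
for o in optics.outline_of("shim_blue","wrist")[:4]:
    print(o["score"],o["extent"],p[o["region"]].mean(0))
E
```

```text
time_s: 3.05
tcp_pos: [453.1, -370.0, 210.7]
eef_rot: [0.121, -3.139, 0.0]
ft_force: [-0.3, 0.8, 0.3]
finger_gap: 1.001
finger_force: 0.0
[-0.68  0.4   0.16  1.34 -0.   -0.76] [ 453.09 -370.05  210.71]
[[-1.   -0.08 -0.  ]
 [-0.08  1.   -0.  ]
 [ 0.   -0.   -1.  ]]
[ 370.61 -378.03  353.82] [[-0.08 -0.94 -0.32]
 [ 1.   -0.07 -0.03]
 [ 0.   -0.32  0.95]]
0.85 [234.7, 118.6, 107.8, 45.6] [223.83 173.8  196.76]
0.77 [325.7, 202.1, 25.4, 88.7] [ 69.35 117.45 198.29]
0.69 [344.5, 12.2, 90.3, 24.5] [227.25 170.24 199.01]
0.64 [134.3, 51.9, 84.0, 50.3] [217.59 160.37 185.51]
```

View pics/w2.png

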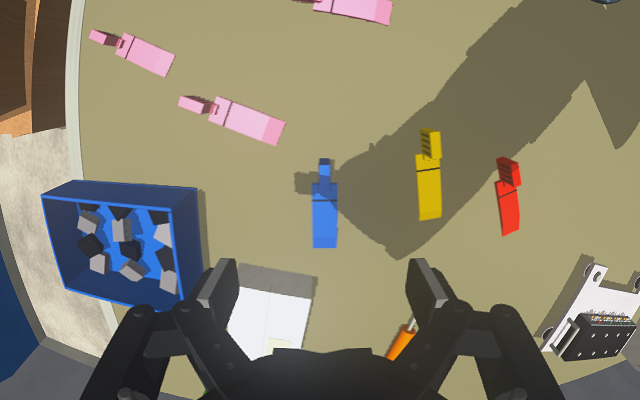

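The wrist view shows the blue shim clearly, line near (324,200) and nose near (325,247). I'll measure the blade and rib, and the other shims at the same time.

```bash
cat >> h.py <<'E'
RGB={"shim_blue":(69,117,198),"shim_yellow":(190,180,60),"shim_red":(200,50,45)}
def shim(name,cam):
    c=optics.camera_params(cam); p,d=optics.snapshot(cam)
    best=[o for o in optics.outline_of(name,cam) if np.linalg.norm(p[o["region"]].mean(0)-RGB[name])<75]
    if not best: return None
    P,uv=cloud(cam,d,cv2.erode(best[0]["region"].astype(np.uint8),np.ones((2,2)))>0,c)
    rib=P[P[:,2]>26]; t={"shim_blue":6,"shim_yellow":4,"shim_red":8}[name]
    m=best[0]["region"].copy()
    B=P[(P[:,2]<t+4)&(P[:,2]>-3)]
    q=plane(cam,np.round(rays_uv(cam,B,c)),t,c)[:,:2] if 0 else B[:,:2]
    r=cv2.minAreaRect(q.astype(np.float32)); 
    mid=np.array(r[0]); L,W=max(r[1]),min(r[1])
    a=r[2] if r[1][0]>r[1][1] else r[2]+90
    v=np.array([np.cos(np.radians(a)),np.sin(np.radians(a))]); 
    if v@(mid-rib[:,:2].mean(0))<0: v=-v
    return dict(n=len(P),score=best[0]["score"],mid=mid,LW=(L,W),yaw=np.degrees(np.arctan2(v[1],v[0])),rib=rib.mean(0),ribz=np.percentile(rib[:,2],95),nose=mid+v*L/2,line=mid+v*(L/2-66), med=np.median(B,0))
E
python3 - <<'E'
from h import *
np.set_printoptions(suppress=True,precision=1)
for n in RGB: print(n,shim(n,"wrist"))
E
```

```text
shim_blue {'n': 1710, 'score': 0.78, 'mid': array([ 505.5, -364. ]), 'LW': (93.71578216552734, 27.82295036315918), 'yaw': np.float64(5.44496488571167), 'rib': array([ 451.8, -368.1,   38.2]), 'ribz': np.float64(39.74290892887463), 'nose': array([ 552.2, -359.5]), 'line': array([ 486.5, -365.8]), 'med': array([ 509.1, -362.9,    6.4])}
shim_yellow {'n': 1972, 'score': 0.91, 'mid': array([ 447.6, -239.9]), 'LW': (116.88243103027344, 34.8202018737793), 'yaw': np.float64(10.389632225036621), 'rib': array([ 405.8, -254.1,   36.7]), 'ribz': np.float64(39.60215171690048), 'nose': array([ 505. , -229.4]), 'line': array([ 440.1, -241.3]), 'med': array([ 461.9, -238.3,    4.4])}
shim_red {'n': 1437, 'score': 0.64, 'mid': array([ 465.9, -119. ]), 'LW': (118.08000183105469, 31.24513816833496), 'yaw': np.float64(26.131074905395508), 'rib': array([ 426.6, -140.5,   35.8]), 'ribz': np.float64(39.54826978725651), 'nose': array([518.9, -93. ]), 'line': array([ 459.7, -122.1]), 'med': array([ 476.3, -114.9,    8.3])}
```

```bash
python3 -m pendant '[{"rx":0,"ry":0,"rz":0,"tx":-1,"ty":2,"tz":-50,"grip":60},{"rx":0,"ry":0,"rz":0,"tx":-1,"ty":2,"tz":-100,"grip":60},{"rx":0,"ry":0,"rz":0,"tx":-1,"ty":2,"tz":-150,"grip":60},{"rx":0,"ry":0,"rz":0,"tx":-1,"ty":2,"tz":-185,"grip":60},{"rx":0,"ry":0,"rz":0,"tx":-1,"ty":2,"tz":-202,"grip":60},{"rx":0,"ry":0,"rz":0,"tx":-1,"ty":2,"tz":-202,"grip":60},{"rx":0,"ry":0,"rz":0,"tx":-1,"ty":2,"tz":-202,"grip":60}]'; python3 -m pendant '[{"rx":0,"ry":0,"rz":0,"tx":0,"ty":0,"tz":0,"grip":0},{"rx":0,"ry":0,"rz":0,"tx":0,"ty":0,"tz":0,"grip":0},{"rx":0,"ry":0,"rz":0,"tx":0,"ty":0,"tz":0,"grip":0},{"rx":0,"ry":0,"rz":0,"tx":0,"ty":0,"tz":0,"grip":0},{"rx":0,"ry":0,"rz":0,"tx":0,"ty":0,"tz":0,"grip":0},{"rx":0,"ry":0,"rz":0,"tx":0,"ty":0,"tz":0,"grip":0}]'
```

```text
time_s: 4.15
tcp_pos: [452.3, -365.0, 10.4]
eef_rot: [-0.124, 3.139, -0.001]
ft_force: [0.3, -0.2, 1.2]
finger_gap: 0.598
finger_force: 0.0
time_s: 4.75
tcp_pos: [452.5, -365.7, 10.5]
eef_rot: [-0.123, 3.138, -0.002]
ft_force: [-2.2, 1.9, 10.7]
finger_gap: 0.129
finger_force: 59.1
```

```bash
python3 - <<'E'
from h import *
from scipy.optimize import minimize
np.set_printoptions(suppress=True,precision=1)
for cam in("top","scene"):
    p=cv2.imread(f"pics/{cam}0.png"); d=np.load(f"pics/{cam}0.npy"); c=optics.camera_params(cam)
    P,uv=cloud(cam,d,d>0,c)
    m=(abs(P[:,2]-44)<5)&(P[:,0]>540)&(P[:,0]<820)&(P[:,1]>30)&(P[:,1]<450)
    Q=plane(cam,uv[m],44,c)[:,:2]
    # rasterise in a 1 mm grid, IoU-like fit of plate+lugs front part (x -20..70)
    ang=lambda t:np.array([[np.cos(t),np.sin(t)],[-np.sin(t),np.cos(t)]])
    g=np.array([(x,y) for x in np.arange(540,720,1.5) for y in np.arange(30,450,1.5)])
    e,_,_=rays(cam,[[0,0]],c)
    # sample mask at grid via projection
    K=c["intrinsics"]; X=R.from_rotvec(c["attitude"]).inv().apply(np.c_[g,np.full(len(g),44)]-c["eye"])
    u=K[0,0]*X[:,0]/-X[:,2]+K[0,2]; v=K[1,1]*-X[:,1]/-X[:,2]+K[1,2]
    M=np.zeros(d.shape,np.float32); M[uv[m][:,1],uv[m][:,0]]=1
    s=cv2.remap(M,u.astype(np.float32)[:,None],v.astype(np.float32)[:,None],cv2.INTER_LINEAR)[:,0]
    def cost(q):
        f=(g-q[:2])@ang(q[2]).T; x,y=f.T
        sm=lambda a,lo,hi:1/(1+np.exp(-np.clip((a-lo)/1.5,-40,40)))/(1+np.exp(-np.clip((hi-a)/1.5,-40,40)))
        mod=np.maximum(sm(x,18,68)*sm(y,-25,275),sm(x,-20,25)*np.maximum(sm(y,-25,25),sm(y,225,275)))
        w=(x<66)
        return (((mod-s)**2)*w).sum()/1000
    best=min((minimize(cost,[x0,y0,np.radians(-11)],method="Nelder-Mead",options=dict(xatol=.02,fatol=1e-4)) for x0 in(600,625,645) for y0 in(90,110,130)),key=lambda r:r.fun)
    q=best.x; print(cam,best.fun,q[:2],np.degrees(q[2]),"lug_edge",q[:2]+ang(q[2]).T@[-20,0])
E
python3 -m pendant '[{"rx":0,"ry":0,"rz":0,"tx":0,"ty":0,"tz":50,"grip":0},{"rx":0,"ry":0,"rz":-0.1,"tx":0,"ty":40,"tz":100,"grip":0},{"rx":0,"ry":0,"rz":-0.2,"tx":20,"ty":90,"tz":100,"grip":0},{"rx":0,"ry":0,"rz":-0.28,"tx":40,"ty":140,"tz":100,"grip":0}]'
```

```text
time_s: 5.15
tcp_pos: [486.8, -240.5, 111.3]
eef_rot: [0.326, 3.121, -0.002]
ft_force: [0.5, -0.8, -1.4]
finger_gap: 0.127
finger_force: 58.7Traceback (most recent call last):
  File "<stdin>", line 17, in <module>
cv2.error: OpenCV(4.12.0) /io/opencv/modules/imgproc/src/imgwarp.cpp:1713: error: (-215:Assertion failed) dst.cols < SHRT_MAX && dst.rows < SHRT_MAX && src.cols < SHRT_MAX && src.rows < SHRT_MAX in function 'remap'
```

```bash
cat > fx.py <<'E'
from h import *
from scipy.optimize import minimize
from scipy.ndimage import map_coordinates
np.set_printoptions(suppress=True,precision=1)
ang=lambda t:np.array([[np.cos(t),np.sin(t)],[-np.sin(t),np.cos(t)]])
for cam in("top","scene"):
    d=np.load(f"pics/{cam}0.npy"); c=optics.camera_params(cam)
    P,uv=cloud(cam,d,d>0,c)
    m=(abs(P[:,2]-44)<5)&(P[:,0]>540)&(P[:,0]<820)&(P[:,1]>30)&(P[:,1]<450)
    g=np.array([(x,y) for x in np.arange(540,720,1.5) for y in np.arange(30,450,1.5)])
    K=c["intrinsics"]; X=R.from_rotvec(c["attitude"]).inv().apply(np.c_[g,np.full(len(g),44)]-c["eye"])
    u=K[0,0]*X[:,0]/-X[:,2]+K[0,2]; v=K[1,1]*-X[:,1]/-X[:,2]+K[1,2]
    M=np.zeros(d.shape,np.float32); M[uv[m][:,1],uv[m][:,0]]=1
    s=map_coordinates(M,[v,u],order=1)
    sm=lambda a,lo,hi:1/(1+np.exp(-np.clip((a-lo)/1.5,-40,40)))/(1+np.exp(-np.clip((hi-a)/1.5,-40,40)))
    def cost(q):
        x,y=((g-q[:2])@ang(q[2]).T).T
        mod=np.maximum(sm(x,18,68)*sm(y,-25,275),sm(x,-20,25)*np.maximum(sm(y,-25,25),sm(y,225,275)))
        return (((mod-s)**2)*(x<66)).sum()/1000
    b=min((minimize(cost,[x0,y0,np.radians(-11)],method="Nelder-Mead",options=dict(xatol=.02,fatol=1e-4)) for x0 in(600,625,645) for y0 in(90,110,130)),key=lambda r:r.fun)
    q=b.x; print(cam,b.fun,s.sum()/1000,q[:2],np.degrees(q[2]),"edge",q[:2]+ang(q[2]).T@[-20,0],"z",np.median(P[m][:,2]))
E
python3 fx.py
```

```text
top 0.4006629562244494 9.260645 [573.4 107.7] -10.888224804137588 edge [553.8 111.5] z 42.45617444293396
scene 1.568690863190421 7.0286374 [570.7 112.2] -11.309869097603062 edge [551.1 116.1] z 44.15749777106885
```

```bash
python3 -m pendant '[{"rx":0,"ry":0,"rz":0.01,"tx":-63,"ty":362,"tz":0,"grip":0},{"rx":0,"ry":0,"rz":0.01,"tx":-63,"ty":362,"tz":0,"grip":0},{"rx":0,"ry":0,"rz":0.01,"tx":-63,"ty":362,"tz":0,"grip":0},{"rx":0,"ry":0,"rz":0.01,"tx":-63,"ty":362,"tz":0,"grip":0},{"rx":0,"ry":0,"rz":0.01,"tx":-63,"ty":362,"tz":0,"grip":0},{"rx":0,"ry":0,"rz":0.01,"tx":-63,"ty":362,"tz":0,"grip":0},{"rx":0,"ry":0,"rz":0.01,"tx":-63,"ty":362,"tz":0,"grip":0},{"rx":0,"ry":0,"rz":0.01,"tx":-63,"ty":362,"tz":0,"grip":0},{"rx":0,"ry":0,"rz":0.01,"tx":-63,"ty":362,"tz":0,"grip":0},{"rx":0,"ry":0,"rz":0.01,"tx":-63,"ty":362,"tz":0,"grip":0},{"rx":0,"ry":0,"rz":0.01,"tx":-63,"ty":362,"tz":0,"grip":0},{"rx":0,"ry":0,"rz":0.01,"tx":-63,"ty":362,"tz":0,"grip":0}]'
python3 - <<'E'
from h import *
np.set_printoptions(suppress=True,precision=2)
s=monitor.sense(); M=R.from_rotvec(s["eef_rot"]).as_matrix();print(s["tcp_pos"],"yaw",np.degrees(np.arctan2(-M[0,1],M[1,1])))
c=optics.camera_params("wrist"); p,d=optics.snapshot("wrist"); cv2.imwrite("pics/w3.png",p[:,:,::-1]);np.save("pics/w3.npy",d)
import json;json.dump({k:np.array(v).tolist() for k,v in c.items()},open("pics/w3.json","w"))
E
```

```text
time_s: 6.35
tcp_pos: [423.1, 120.3, 108.8]
eef_rot: [0.303, 3.127, 0.0]
ft_force: [-0.2, 0.2, -0.7]
finger_gap: 0.128
finger_force: 58.8
[423.07 120.33 108.84] yaw -11.074954322080718
```

View pics/w3.png

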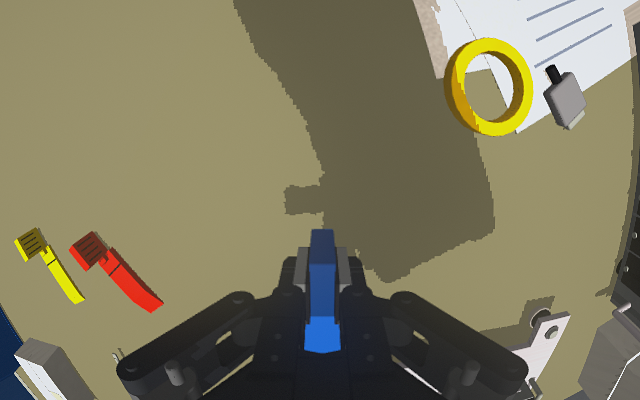

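The wrist view shows the blue shim seated straight in the fingers. The lug is hidden behind the gripper, so I'll rely on the top-camera fit. Next I lower the shim in front of the foot.

```bash
python3 -m pendant '[{"rx":0,"ry":0,"rz":0,"tx":16,"ty":-3,"tz":0,"grip":0},{"rx":0,"ry":0,"rz":0,"tx":16,"ty":-3,"tz":-40,"grip":0},{"rx":0,"ry":0,"rz":0,"tx":16,"ty":-3,"tz":-75,"grip":0},{"rx":0,"ry":0,"rz":0,"tx":16,"ty":-3,"tz":-90,"grip":0},{"rx":0,"ry":0,"rz":0,"tx":16,"ty":-3,"tz":-96,"grip":0},{"rx":0,"ry":0,"rz":0,"tx":16,"ty":-3,"tz":-99,"grip":0},{"rx":0,"ry":0,"rz":0,"tx":16,"ty":-3,"tz":-99,"grip":0},{"rx":0,"ry":0,"rz":0,"tx":16,"ty":-3,"tz":-99,"grip":0}]'
python3 - <<'E'
from h import *
np.set_printoptions(suppress=True,precision=2)
s=monitor.sense(); M=R.from_rotvec(s["eef_rot"]).as_matrix();print(s["tcp_pos"],s["ft_force"],"yaw",np.degrees(np.arctan2(-M[0,1],M[1,1])),M[:,2])
p,d=optics.snapshot("top"); q=optics.snapshot("scene")[0]
a=cv2.resize(p[110:230,200:360],(640,480),interpolation=cv2.INTER_CUBIC); b=cv2.resize(q[200:380,300:480],(480,480),interpolation=cv2.INTER_CUBIC)
cv2.imwrite("pics/t4.png",np.hstack([a[:,100:500],b[:,:400]])[:,:,::-1])
E
```

```text
time_s: 7.2
tcp_pos: [439.7, 118.1, 10.7]
eef_rot: [0.301, 3.126, 0.001]
ft_force: [-0.4, -0.0, -0.6]
finger_gap: 0.127
finger_force: 58.8
[439.67 118.11  10.72] [-0.39 -0.   -0.64] yaw -11.01622934053187 [ 0.  0. -1.]
```

View pics/t4.png

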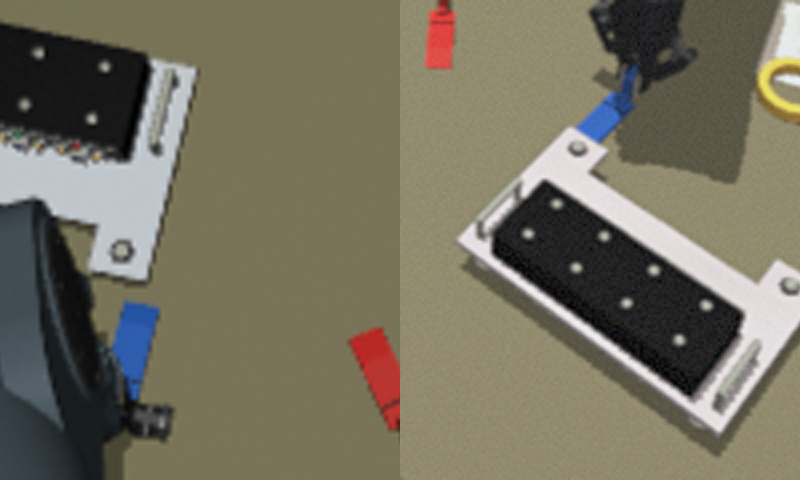

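The top crop (left panel) shows the blue blade about 16 mm right of the lug axis, because the previous move had not finished. I'll correct it and then check the alignment in the top image.

```bash
python3 -m pendant '[{"rx":0,"ry":0,"rz":0,"tx":5,"ty":16,"tz":0,"grip":0},{"rx":0,"ry":0,"rz":0,"tx":5,"ty":16,"tz":0,"grip":0},{"rx":0,"ry":0,"rz":0,"tx":5,"ty":16,"tz":0,"grip":0},{"rx":0,"ry":0,"rz":0,"tx":5,"ty":16,"tz":0,"grip":0}]'
cat > al.py <<'E'
from h import *
import sys
np.set_printoptions(suppress=True,precision=1)
n=sys.argv[1]; t={"shim_blue":6,"shim_yellow":4,"shim_red":8}[n]
s=monitor.sense(); M=R.from_rotvec(s["eef_rot"]).as_matrix(); y=np.arctan2(-M[0,1],M[1,1]); T=s["tcp_pos"]
F=np.array([573,109.]); a=np.radians(-11); Rf=np.array([[np.cos(a),np.sin(a)],[-np.sin(a),np.cos(a)]])
print("tcp",T,"f",s["ft_force"],"yaw",np.degrees(y),"tcp in fixture",Rf@(T[:2]-F))
for cam in("top","scene"):
    c=optics.camera_params(cam); p,d=optics.snapshot(cam); h=cv2.cvtColor(p,cv2.COLOR_RGB2HSV).astype(int)
    H,S,V=h[...,0],h[...,1],h[...,2]
    m={"shim_blue":(H>100)&(H<125)&(S>120)&(V>90),"shim_yellow":(H>22)&(H<33)&(S>130)&(V>90),"shim_red":((H<6)|(H>174))&(S>120)&(V>80)}[n]
    v,u=np.nonzero(m); Q=plane(cam,np.c_[u,v],t,c)[:,:2]; f=(Q-F)@Rf.T
    k=(f[:,0]>-130)&(f[:,0]<20)&(abs(f[:,1])<60); f=f[k]
    k=(f[:,0]>np.max(f[:,0])-55) if len(f) else []
    f=f[k]
    for lo in range(int(f[:,0].min()),int(f[:,0].max()),10):
        b=f[(f[:,0]>=lo)&(f[:,0]<lo+10),1]
        if len(b)>3: print(cam,"x",lo+5,"y",b.min(),b.max(),"mid",(b.min()+b.max())/2,len(b))
    print(cam,"nose x",f[:,0].max())
E
python3 al.py shim_blue
```

```text
time_s: 7.7
tcp_pos: [444.9, 134.5, 10.5]
eef_rot: [0.3, 3.125, 0.002]
ft_force: [2.3, 2.9, 6.4]
finger_gap: 0.131
finger_force: 60.1
tcp [444.9 134.5  10.5] f [2.3 2.9 6.4] yaw -10.959905630328105 tcp in fixture [-130.6    0.5]
top x -80 y -16.341354992533105 12.541389997895182 mid -1.8999824973189616 24
top x -70 y -16.440779004964213 13.355438249679343 mid -1.5426703776424349 26
top x -60 y -15.6374298125259 13.30316132433907 mid -1.1671342440934147 26
top x -50 y -15.735929573930429 12.434115378005616 mid -1.6509070979624063 26
top x -40 y -16.6405784777913 11.562974080349889 mid -2.538802198720706 24
top x -30 y -15.834743659002 12.380221195620118 mid -1.7272612316909406 11
top nose x -31.410072336766092
scene x -94 y -11.934212698769663 14.593100480626612 mid 1.3294438909284745 23
scene x -84 y -12.057411768799902 14.478765096773502 mid 1.2106766639868 25
scene x -74 y -12.179618205683695 14.251465240912145 mid 1.0359235176142247 26
scene x -64 y -12.300843957973912 14.025975076216769 mid 0.8625655591214283 27
scene x -54 y -12.421100783219579 15.892033283029216 mid 1.7354662499048183 27
scene x -44 y -10.262782638345307 13.580338053960448 mid 1.6587777078075705 6
scene nose x -45.11546468509381
```

```bash
python3 -m pendant '[{"rx":0,"ry":0,"rz":0,"tx":4,"ty":0,"tz":0.4,"grip":0},{"rx":0,"ry":0,"rz":0,"tx":10,"ty":-1.2,"tz":0.4,"grip":0},{"rx":0,"ry":0,"rz":0,"tx":16,"ty":-2.4,"tz":0.4,"grip":0},{"rx":0,"ry":0,"rz":0,"tx":22,"ty":-3.6,"tz":0.4,"grip":0},{"rx":0,"ry":0,"rz":0,"tx":25.7,"ty":-4.3,"tz":0.4,"grip":0},{"rx":0,"ry":0,"rz":0,"tx":25.7,"ty":-4.3,"tz":0.4,"grip":0}]' | grep -E "tcp|ft"; for i in 1; do python3 -m pendant '[{"rx":0,"ry":0,"rz":0,"tx":2.5,"ty":-0.5,"tz":0,"grip":0},{"rx":0,"ry":0,"rz":0,"tx":4.9,"ty":-1,"tz":0,"grip":0},{"rx":0,"ry":0,"rz":0,"tx":4.9,"ty":-1,"tz":0,"grip":0}]'|grep -E "tcp|ft";done;  python3 -m pendant '[{"rx":0,"ry":0,"rz":0,"tx":2,"ty":-0.4,"tz":0,"grip":0},{"rx":0,"ry":0,"rz":0,"tx":3.9,"ty":-0.8,"tz":0,"grip":0},{"rx":0,"ry":0,"rz":0,"tx":3.9,"ty":-0.8,"tz":0,"grip":0}]'|grep -E "tcp|ft";  python3 -m pendant '[{"rx":0,"ry":0,"rz":0,"tx":2,"ty":-0.4,"tz":0,"grip":0},{"rx":0,"ry":0,"rz":0,"tx":3.9,"ty":-0.8,"tz":0,"grip":0},{"rx":0,"ry":0,"rz":0,"tx":3.9,"ty":-0.8,"tz":0,"grip":0}]'|grep -E "tcp|ft"
```

```text
tcp_pos: [469.9, 129.6, 10.5]
ft_force: [-2.9, 1.1, 6.8]
tcp_pos: [474.4, 128.6, 10.5]
ft_force: [-5.4, 1.4, 9.6]
tcp_pos: [478.2, 127.8, 10.5]
ft_force: [-5.3, 0.6, 10.5]
tcp_pos: [482.1, 127.0, 10.6]
ft_force: [-6.1, 0.6, 10.3]
```

```bash
python3 -m pendant '[{"rx":0,"ry":0,"rz":0,"tx":0,"ty":0,"tz":0.6,"grip":0},{"rx":0,"ry":0,"rz":0,"tx":0,"ty":0,"tz":0.6,"grip":0}]'|grep -E "tcp|ft";  python3 -m pendant '[{"rx":0,"ry":0,"rz":0,"tx":1,"ty":-0.2,"tz":0,"grip":0},{"rx":0,"ry":0,"rz":0,"tx":2,"ty":-0.4,"tz":0,"grip":0},{"rx":0,"ry":0,"rz":0,"tx":2,"ty":-0.4,"tz":0,"grip":0}]'|grep -E "tcp|ft"; python3 -m pendant '[{"rx":0,"ry":0,"rz":0,"tx":1,"ty":-0.2,"tz":0,"grip":0},{"rx":0,"ry":0,"rz":0,"tx":2,"ty":-0.4,"tz":0,"grip":0},{"rx":0,"ry":0,"rz":0,"tx":2,"ty":-0.4,"tz":0,"grip":0}]'|grep -E "tcp|ft"
```

```text
tcp_pos: [482.3, 126.9, 10.8]
ft_force: [0.3, -0.9, -0.0]
tcp_pos: [484.4, 126.8, 10.7]
ft_force: [0.7, -0.5, -1.6]
tcp_pos: [486.4, 126.4, 10.7]
ft_force: [-1.0, -0.2, -0.6]
```

```bash
cat > g.sh <<'E'
# print pose and force; fail if horizontal force is over $1 N
grep -E "tcp|ft" | tr '\n' ' ' | tee /dev/stderr | python3 -c "import sys,re;s=sys.stdin.read();f=eval(re.search(r'force: (\[.*?\])',s)[1]);sys.exit((f[0]**2+f[1]**2)**.5>$1)"; r=$?; echo >&2; exit $r
E
python3 -m pendant '[{"rx":0,"ry":0,"rz":0,"tx":1,"ty":-0.2,"tz":0,"grip":0},{"rx":0,"ry":0,"rz":0,"tx":1.5,"ty":-0.3,"tz":0,"grip":0}]'|bash g.sh 8 && python3 -m pendant '[{"rx":0,"ry":0,"rz":0,"tx":1,"ty":-0.2,"tz":0,"grip":0},{"rx":0,"ry":0,"rz":0,"tx":1.5,"ty":-0.3,"tz":0,"grip":0}]'|bash g.sh 8 && python3 -m pendant '[{"rx":0,"ry":0,"rz":0,"tx":1,"ty":-0.2,"tz":0,"grip":0},{"rx":0,"ry":0,"rz":0,"tx":1.5,"ty":-0.3,"tz":0,"grip":0}]'|bash g.sh 8 && python3 -m pendant '[{"rx":0,"ry":0,"rz":0,"tx":1,"ty":-0.2,"tz":0,"grip":0},{"rx":0,"ry":0,"rz":0,"tx":1.5,"ty":-0.3,"tz":0,"grip":0}]'|bash g.sh 8 && python3 -m pendant '[{"rx":0,"ry":0,"rz":0,"tx":1,"ty":-0.2,"tz":0,"grip":0},{"rx":0,"ry":0,"rz":0,"tx":1.5,"ty":-0.3,"tz":0,"grip":0}]'|bash g.sh 8 && python3 -m pendant '[{"rx":0,"ry":0,"rz":0,"tx":1,"ty":-0.2,"tz":0,"grip":0},{"rx":0,"ry":0,"rz":0,"tx":1.5,"ty":-0.3,"tz":0,"grip":0}]'|bash g.sh 8
```

```text
tcp_p
s: [494.6, 124.7, 10.6] ft_force: [-5.6, 0.4, 2.5]
```

```bash
sed -i "s#| tee /dev/stderr ##; s#s=sys.stdin.read();#s=sys.stdin.read();print(s);#" g.sh
python3 -m pendant '[{"rx":0,"ry":0,"rz":0,"tx":1,"ty":-0.2,"tz":0,"grip":0},{"rx":0,"ry":0,"rz":0,"tx":1.5,"ty":-0.3,"tz":0,"grip":0}]'|bash g.sh 11 && python3 -m pendant '[{"rx":0,"ry":0,"rz":0,"tx":1,"ty":-0.2,"tz":0,"grip":0},{"rx":0,"ry":0,"rz":0,"tx":1.5,"ty":-0.3,"tz":0,"grip":0}]'|bash g.sh 11 && python3 -m pendant '[{"rx":0,"ry":0,"rz":0,"tx":1,"ty":-0.2,"tz":0,"grip":0},{"rx":0,"ry":0,"rz":0,"tx":1.5,"ty":-0.3,"tz":0,"grip":0}]'|bash g.sh 11 && python3 -m pendant '[{"rx":0,"ry":0,"rz":0,"tx":1,"ty":-0.2,"tz":0,"grip":0},{"rx":0,"ry":0,"rz":0,"tx":1.5,"ty":-0.3,"tz":0,"grip":0}]'|bash g.sh 11
```

```text
tcp_pos: [496.1, 124.4, 10.6] ft_force: [-6.0, 0.5, 3.1] 
tcp_pos: [497.6, 124.1, 10.6] ft_force: [-6.4, 0.4, 2.0] 
tcp_pos: [499.1, 123.8, 10.6] ft_force: [-6.1, 1.7, 3.3] 
tcp_pos: [500.7, 123.5, 10.6] ft_force: [-5.5, 1.9, 1.9]
```

Blue gives a steady drag of about 6 N while sliding, so it fits. Pushing on to a few mm short of home, then looking.

```bash
python3 -m pendant '[{"rx":0,"ry":0,"rz":0,"tx":1.5,"ty":-0.3,"tz":0,"grip":0},{"rx":0,"ry":0,"rz":0,"tx":3,"ty":-0.6,"tz":0,"grip":0},{"rx":0,"ry":0,"rz":0,"tx":4.5,"ty":-0.9,"tz":0,"grip":0},{"rx":0,"ry":0,"rz":0,"tx":6,"ty":-1.2,"tz":0,"grip":0}]'|bash g.sh 14 && python3 -m pendant '[{"rx":0,"ry":0,"rz":0,"tx":1.5,"ty":-0.3,"tz":0,"grip":0},{"rx":0,"ry":0,"rz":0,"tx":3,"ty":-0.6,"tz":0,"grip":0},{"rx":0,"ry":0,"rz":0,"tx":4.5,"ty":-0.9,"tz":0,"grip":0},{"rx":0,"ry":0,"rz":0,"tx":6,"ty":-1.2,"tz":0,"grip":0}]'|bash g.sh 14 && python3 -m pendant '[{"rx":0,"ry":0,"rz":0,"tx":1.5,"ty":-0.3,"tz":0,"grip":0},{"rx":0,"ry":0,"rz":0,"tx":3,"ty":-0.6,"tz":0,"grip":0},{"rx":0,"ry":0,"rz":0,"tx":3,"ty":-0.6,"tz":0,"grip":0}]'|bash g.sh 14
python3 - <<'E'
from h import *
p,d=optics.snapshot("top"); q=optics.snapshot("wrist")[0]
a=cv2.resize(p[150:210,220:290],(560,480),interpolation=cv2.INTER_CUBIC)
b=cv2.resize(q[200:400,240:400],(240,480)[:1]+(300,),interpolation=cv2.INTER_CUBIC); b=cv2.copyMakeBorder(b,0,180,0,0,cv2.BORDER_CONSTANT)
cv2.imwrite("pics/t5.png",np.hstack([a,b])[:,:,::-1])
E
```

```text
tcp_pos: [506.6, 122.3, 10.6] ft_force: [-5.5, 0.7, 3.3] 
tcp_pos: [512.6, 121.1, 10.6] ft_force: [-5.8, 1.1, 3.6] 
tcp_pos: [516.0, 120.4, 10.6] ft_force: [-2.5, 0.4, 0.0]
```

View pics/t5.png

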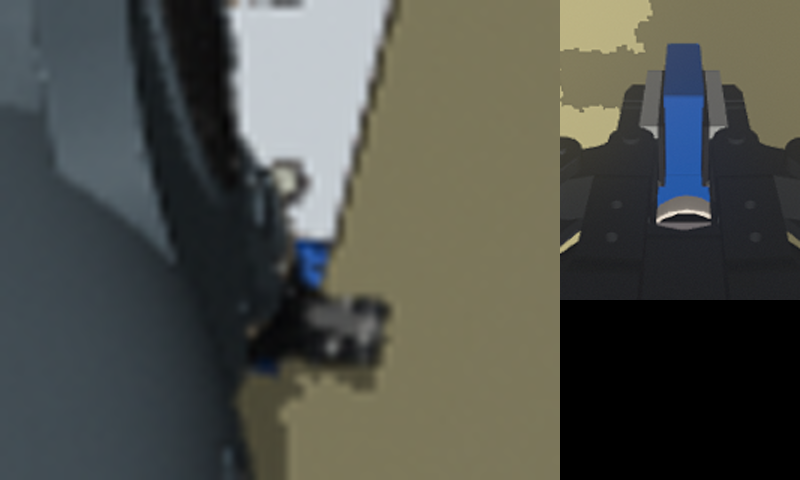

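The left crop shows blue blade still visible between lug and fingers; the wrist crop (right) shows the dome sitting on the blade, cross line hidden. I'll release, and look from straight above the edge.

```bash
python3 -m pendant '[{"rx":0,"ry":0,"rz":0,"tx":0,"ty":0,"tz":0,"grip":55},{"rx":0,"ry":0,"rz":0,"tx":0,"ty":0,"tz":0,"grip":55},{"rx":0,"ry":0,"rz":0,"tx":0,"ty":0,"tz":0,"grip":55},{"rx":0,"ry":0,"rz":0,"tx":0,"ty":0,"tz":40,"grip":55},{"rx":0,"ry":0,"rz":0,"tx":0,"ty":0,"tz":90,"grip":55},{"rx":0,"ry":0,"rz":0,"tx":0,"ty":0,"tz":140,"grip":55},{"rx":0,"ry":0,"rz":0,"tx":25,"ty":-5,"tz":180,"grip":55},{"rx":0,"ry":0,"rz":0,"tx":65,"ty":-13,"tz":200,"grip":55},{"rx":0,"ry":0,"rz":0,"tx":110,"ty":-22,"tz":200,"grip":55},{"rx":0,"ry":0,"rz":0,"tx":118,"ty":-23,"tz":200,"grip":55},{"rx":0,"ry":0,"rz":0,"tx":118,"ty":-23,"tz":200,"grip":55},{"rx":0,"ry":0,"rz":0,"tx":118,"ty":-23,"tz":200,"grip":55}]'
python3 - <<'E'
from h import *
import json
c=optics.camera_params("wrist"); print(c["eye"]); p,d=optics.snapshot("wrist")
json.dump({k:np.array(v).tolist() for k,v in c.items()},open("pics/w6.json","w")); cv2.imwrite("pics/w6full.png",p[:,:,::-1])
cv2.imwrite("pics/w6.png",cv2.resize(p[20:180,240:420],(720,600)[:1]+(600,),interpolation=cv2.INTER_CUBIC)[:,:,::-1])
E
```

```text
time_s: 14.5
tcp_pos: [633.4, 97.6, 210.5]
eef_rot: [-0.301, -3.126, 0.0]
ft_force: [0.1, 0.1, 0.3]
finger_gap: 0.553
finger_force: 0.0
[552.34378432 111.79312956 353.59660887]
```

View pics/w6.png

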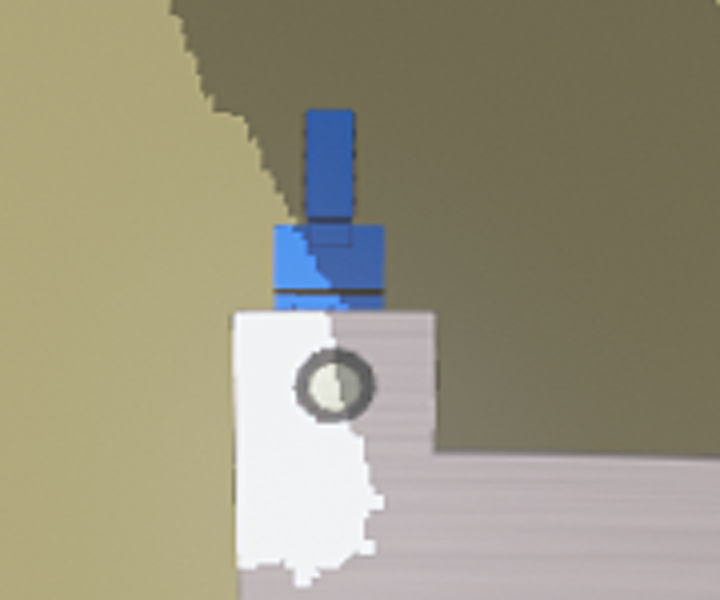

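The cross line (crop row 291) shows just short of the lug edge (row 312), and the blade is close to centred on the lug. Now the millimetres.

```bash
python3 - <<'E'
from h import *
import json
np.set_printoptions(suppress=True,precision=2)
c={k:np.array(v) for k,v in json.load(open("pics/w6.json")).items()}
f=lambda col,row:[240+(col+.5)/4-.5,20+(row+.5)/3.75-.5]
L=plane("wrist",[f(234,312),f(434,312)],44,c)[:,:2]; S=plane("wrist",[f(273,291),f(384,291)],6,c)[:,:2]
B=plane("wrist",[f(273,228),f(384,228)],6,c)[:,:2]; rib=plane("wrist",[f(330,110),f(330,217)],38,c)[:,:2]
print(np.linalg.norm(L[1]-L[0]),np.linalg.norm(S[1]-S[0]))
ey=(L[1]-L[0])/np.linalg.norm(L[1]-L[0]); ex=np.array([ey[1],-ey[0]])
print("ey deg",np.degrees(np.arctan2(*ey)),"edge mid",L.mean(0),"line",S.mean(0),"rib",rib)
print("along short",(L.mean(0)-S.mean(0))@ex,"lat",(S.mean(0)-L.mean(0))@ey,"lat tail",(B.mean(0)-L.mean(0))@ey, "line-tail", (S.mean(0)-B.mean(0))@ex)
E
```

```text
49.26952819975883 30.5945712348629
ey deg 10.913497802655526 edge mid [556.27 112.31] line [550.45 112.04] rib [[502.04 121.8 ]
 [530.99 116.2 ]]
along short 5.666652648291963 lat -1.368271967815576 lat tail -1.351830396874105 line-tail 18.89171437103844
```

Line is 5.7 mm short, lateral offset 1.4 mm, straight. Regrip at the same pose and push the remainder.

```bash
python3 -m pendant '[{"rx":0,"ry":0,"rz":0,"tx":-48,"ty":10,"tz":0,"grip":55},{"rx":0,"ry":0,"rz":0,"tx":-96,"ty":19,"tz":0,"grip":55},{"rx":0,"ry":0,"rz":0,"tx":-118,"ty":23,"tz":0,"grip":55},{"rx":0,"ry":0,"rz":0,"tx":-118,"ty":23,"tz":-10,"grip":55},{"rx":0,"ry":0,"rz":0,"tx":-118,"ty":23,"tz":-60,"grip":55},{"rx":0,"ry":0,"rz":0,"tx":-118,"ty":23,"tz":-110,"grip":55},{"rx":0,"ry":0,"rz":0,"tx":-118,"ty":23,"tz":-150,"grip":55},{"rx":0,"ry":0,"rz":0,"tx":-118,"ty":23,"tz":-180,"grip":55},{"rx":0,"ry":0,"rz":0,"tx":-118,"ty":23,"tz":-200,"grip":55},{"rx":0,"ry":0,"rz":0,"tx":-118,"ty":23,"tz":-200,"grip":55},{"rx":0,"ry":0,"rz":0,"tx":-118,"ty":23,"tz":-200,"grip":0},{"rx":0,"ry":0,"rz":0,"tx":-118,"ty":23,"tz":-200,"grip":0},{"rx":0,"ry":0,"rz":0,"tx":-118,"ty":23,"tz":-200,"grip":0},{"rx":0,"ry":0,"rz":0,"tx":-118,"ty":23,"tz":-200,"grip":0},{"rx":0,"ry":0,"rz":0,"tx":-118,"ty":23,"tz":-200,"grip":0}]' && python3 -m pendant '[{"rx":0,"ry":0,"rz":0,"tx":1.5,"ty":-0.3,"tz":0,"grip":0},{"rx":0,"ry":0,"rz":0,"tx":3,"ty":-0.6,"tz":0,"grip":0},{"rx":0,"ry":0,"rz":0,"tx":3,"ty":-0.6,"tz":0,"grip":0}]'|bash g.sh 14 && python3 -m pendant '[{"rx":0,"ry":0,"rz":0,"tx":1.5,"ty":-0.3,"tz":0,"grip":0},{"rx":0,"ry":0,"rz":0,"tx":2.6,"ty":-0.5,"tz":0,"grip":0},{"rx":0,"ry":0,"rz":0,"tx":2.6,"ty":-0.5,"tz":0,"grip":0}]'|bash g.sh 14
```

```text
time_s: 16.05
tcp_pos: [517.2, 120.6, 12.3]
eef_rot: [0.301, 3.125, 0.001]
ft_force: [-1.1, -0.6, 6.7]
finger_gap: 0.132
finger_force: 59.2
tcp_pos: [518.5, 120.3, 12.3] ft_force: [-15.8, 1.5, 20.5]
```

Gripped a touch high, so it presses on the bench (Fz 20 N). Relieving that first.

```bash
python3 -m pendant '[{"rx":0,"ry":0,"rz":0,"tx":0,"ty":0,"tz":0.8,"grip":0},{"rx":0,"ry":0,"rz":0,"tx":0,"ty":0,"tz":1.2,"grip":0},{"rx":0,"ry":0,"rz":0,"tx":0,"ty":0,"tz":1.2,"grip":0}]'|bash g.sh 14
```

```text
tcp_pos: [519.4, 120.0, 12.4] ft_force: [-2.8, 1.3, 0.4]
```

```bash
python3 -m pendant '[{"rx":0,"ry":0,"rz":0,"tx":1.5,"ty":-0.3,"tz":0,"grip":0},{"rx":0,"ry":0,"rz":0,"tx":2.6,"ty":-0.5,"tz":0,"grip":0},{"rx":0,"ry":0,"rz":0,"tx":2.6,"ty":-0.5,"tz":0,"grip":0},{"rx":0,"ry":0,"rz":0,"tx":2.6,"ty":-0.5,"tz":0,"grip":0}]'|bash g.sh 14 && python3 -m pendant '[{"rx":0,"ry":0,"rz":0,"tx":0,"ty":0,"tz":0,"grip":55},{"rx":0,"ry":0,"rz":0,"tx":0,"ty":0,"tz":0,"grip":55},{"rx":0,"ry":0,"rz":0,"tx":0,"ty":0,"tz":0,"grip":55},{"rx":0,"ry":0,"rz":0,"tx":0,"ty":0,"tz":40,"grip":55},{"rx":0,"ry":0,"rz":0,"tx":0,"ty":0,"tz":90,"grip":55},{"rx":0,"ry":0,"rz":0,"tx":0,"ty":0,"tz":140,"grip":55},{"rx":0,"ry":0,"rz":0,"tx":25,"ty":-5,"tz":180,"grip":55},{"rx":0,"ry":0,"rz":0,"tx":65,"ty":-13,"tz":198,"grip":55},{"rx":0,"ry":0,"rz":0,"tx":110,"ty":-22,"tz":198,"grip":55},{"rx":0,"ry":0,"rz":0,"tx":115,"ty":-22,"tz":198,"grip":55},{"rx":0,"ry":0,"rz":0,"tx":115,"ty":-22,"tz":198,"grip":55},{"rx":0,"ry":0,"rz":0,"tx":115,"ty":-22,"tz":198,"grip":55}]'
python3 - <<'E'
from h import *
import json
c=optics.camera_params("wrist"); print(c["eye"]); p,d=optics.snapshot("wrist")
json.dump({k:np.array(v).tolist() for k,v in c.items()},open("pics/w7.json","w")); np.save("pics/w7.npy",d)
cv2.imwrite("pics/w7.png",cv2.resize(p[20:140,280:400],(600,600),interpolation=cv2.INTER_CUBIC)[:,:,::-1])
E
```

```text
tcp_pos: [521.7, 119.4, 12.3] ft_force: [-5.2, 1.3, 6.0] 
time_s: 18.25
tcp_pos: [636.0, 97.5, 209.8]
eef_rot: [-0.301, -3.126, 0.0]
ft_force: [-0.5, 0.1, 0.5]
finger_gap: 0.549
finger_force: 0.0
[554.92708004 111.68448142 352.88528961]
```

View pics/w7.png

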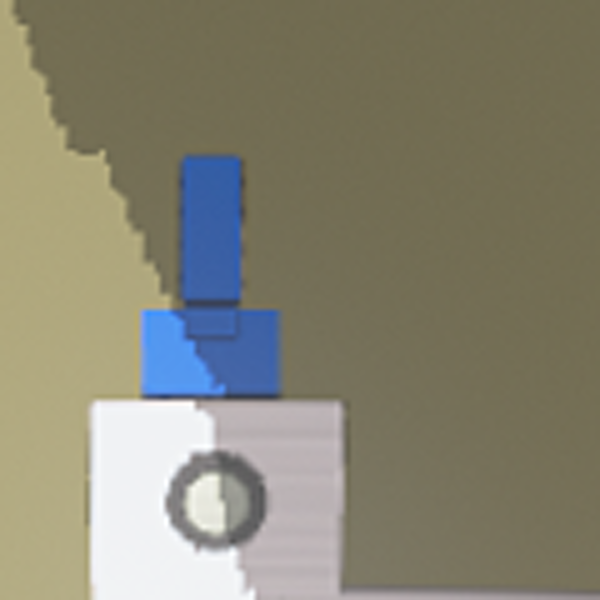

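The black line (row 398) now lies at the lug edge (row 401). Check numerically, with flatness and the others.

```bash
python3 - <<'E'
from h import *
import json
np.set_printoptions(suppress=True,precision=2)
c={k:np.array(v) for k,v in json.load(open("pics/w7.json")).items()}; d=np.load("pics/w7.npy")
f=lambda col,row:[280+(col+.5)/5-.5,20+(row+.5)/5-.5]
L=plane("wrist",[f(92,401),f(342,401)],44,c)[:,:2]; S=plane("wrist",[f(142,397),f(280,397)],6,c)[:,:2]; B=plane("wrist",[f(142,310),f(280,310)],6,c)[:,:2]
ey=(L[1]-L[0]); ey/=np.linalg.norm(ey); ex=np.array([ey[1],-ey[0]])
print("short by line",(L.mean(0)-S.mean(0))@ex,"by tail",(L.mean(0)-B.mean(0))@ex-20,"lat",(S.mean(0)-L.mean(0))@ey,(B.mean(0)-L.mean(0))@ey)
for nm,(c0,c1,r0,r1) in dict(rib=(190,235,165,290),bladeL=(148,175,318,385),bladeR=(245,272,318,385)).items():
    m=np.zeros(d.shape,bool); a,b=np.round(f(c0,r0)).astype(int),np.round(f(c1,r1)).astype(int); m[a[1]:b[1],a[0]:b[0]]=1
    P,_=cloud("wrist",d,m,c); k=np.polyfit(P[:,0],P[:,2],1); print(nm,P.mean(0),"slope",k[0])
E
```

```text
short by line 0.6367068142371626 by tail 0.1575871961358466 lat -1.1890918995816124 -1.1735352451486265
rib [521.07 118.39  38.36] slope 0.010883484609043058
bladeL [542.55 102.54   6.41] slope 0.03633740916978367
bladeR [546.55 123.51   6.51] slope 0.02028231658547769
```

```bash
python3 -c "
from workcell import env
print(env.hand_in())"
```

```text
the job is handed in; nothing more can be done
None
```

I handed in the job with the blue shim, the first one tried: it slid in with a steady drag of about 6 N and sits flat under the foot, its cross line within about 0.6 mm of the lug's front edge; I never touched the red and yellow shims, carton, screwdriver, tape or plug, though I took no final picture of them.

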